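# Load the inspection fixture in reverse order

## Task

Move the four turned steel parts from the pads of the grey transit rack into the four round nests of the aluminium inspection fixture, in reverse order: as you see the rows from the robot, the leftmost part of the rack must end in the rightmost nest, the second from the left in the second nest from the right, and so on. Set each part down gently, without dropping it, upright on the floor of its nest and let go of it, and leave the steel setting ring where it lies.

Things in the scene. Friction and masses are not known exactly. Their poses are not given: they have to be found in the camera images.
- hub: Bare steel flanged hub, 62 mm tall: round flange 44 mm across and 12 mm high at the bottom, plain round body 34 mm in diameter from there to the top, with a dark bore 22 mm across in the top face (shown by sight only, not deep). Origin: centre of its underside; z is its upright axis. About 350 g. Starts upright on its pad, anywhere in the rack's row.
- spindle: Bare steel stepped spindle, 80 mm tall, the tallest: foot 40 mm in diameter up to 16 mm, 28 mm in diameter up to 46 mm, then a slim round end 16 mm in diameter up to the top. Origin: centre of its underside; z is its upright axis. About 280 g. Starts upright on its pad, anywhere in the rack's row.
- hexfitting: Bare steel hexagon fitting, 70 mm tall: round foot 41 mm in diameter up to 10 mm, hexagon 43 mm across corners (37 mm across flats) from 10 to 36 mm, round neck 23 mm in diameter from 36 mm to the top, with a small dark hole 12 mm across in its top. Origin: centre of its underside; z is its upright axis. About 300 g. Starts upright on its pad, anywhere in the rack's row.
- taperplug: Steel taper plug gauge standing on its wide end, 74 mm tall: foot 42 mm in diameter, tapering to 20 mm at 50 mm height, then a plain round handle 28 mm in diameter from 50 mm to the top. Origin: centre of its underside; z is its upright axis. About 300 g. Starts upright on its pad, anywhere in the rack's row.
- pad_hub: Round black rubber pad, 54 mm across, 4 mm thick, under the flanged hub at the start (part within 5 mm of its centre); marks that part's starting place. Four alike pads, 70 mm apart in a row, fixed on the rack: a fixed grey board 80 x 300 mm, 18 mm high, 28 mm at its end bars. Origin: centre of the underside (18 mm above the table); x across the row, away from the robot; y along it, to the left.
- pad_spindle: Round black rubber pad, 54 mm across, 4 mm thick, under the stepped spindle at the start (part within 5 mm of its centre); marks that part's starting place. Four alike pads, 70 mm apart in a row, fixed on the rack: a fixed grey board 80 x 300 mm, 18 mm high, 28 mm at its end bars. Origin: centre of the underside (18 mm above the table); x across the row, away from the robot; y along it, to the left.
- pad_hexfitting: Round black rubber pad, 54 mm across, 4 mm thick, under the hexagon fitting at the start (part within 5 mm of its centre); marks that part's starting place. Four alike pads, 70 mm apart in a row, fixed on the rack: a fixed grey board 80 x 300 mm, 18 mm high, 28 mm at its end bars. Origin: centre of the underside (18 mm above the table); x across the row, away from the robot; y along it, to the left.
- pad_taperplug: Round black rubber pad, 54 mm across, 4 mm thick, under the taper plug at the start (part within 5 mm of its centre); marks that part's starting place. Four alike pads, 70 mm apart in a row, fixed on the rack: a fixed grey board 80 x 300 mm, 18 mm high, 28 mm at its end bars. Origin: centre of the underside (18 mm above the table); x across the row, away from the robot; y along it, to the left.
- fixture: Fixed aluminium plate 80 (x) x 300 (y) x 25 mm high with four alike round nests 59 mm across, 8 mm deep, with thin dark floors (17 mm above the table), centred at x = 0, y = +105, +35, -35, -105 mm. Origin: centre of its underside; x away from the robot, y along the row to the left. Rack and fixture lie crosswise, one behind the other, either one nearer the robot, each turned by up to 8 degrees.
- ring: A loose steel setting ring, 68 mm outside, 42 mm bore, 18 mm high, lying flat on the table to the left of the work; not part of the job. Origin: centre of its underside, z up.
There are look-alikes about, which are no part of the job. What is shaped like the hub but green or purple is not meant.

How it is judged (in metres and radians):
At the end, for the whole second after the job is handed in: Each part stands in a nest of the fixture within 12 mm of the nest's centre (along and across the row), on its floor (within 4 mm), upright within 0.1 rad and at rest, and the order of the parts along the fixture is the reverse of their starting order along the rack (x of hub in the frame of fixture between -0.012 and 0.012 m and z of hub in the frame of fixture between 0.013 and 0.021 m and (y of hub in the frame of fixture between 0.093 and 0.117 m or y of hub in the frame of fixture between 0.023 and 0.047 m or y of hub in the frame of fixture between -0.047 and -0.023 m or y of hub in the frame of fixture between -0.117 and -0.093 m) and angle between each of hub, spindle, hexfitting, taperplug's own z axis and vertical below 0.1 rad and linear speed of each of hub, spindle, hexfitting, taperplug below 0.02 m/s and x of spindle in the frame of fixture between -0.012 and 0.012 m and z of spindle in the frame of fixture between 0.013 and 0.021 m and (y of spindle in the frame of fixture between 0.093 and 0.117 m or y of spindle in the frame of fixture between 0.023 and 0.047 m or y of spindle in the frame of fixture between -0.047 and -0.023 m or y of spindle in the frame of fixture between -0.117 and -0.093 m) and x of hexfitting in the frame of fixture between -0.012 and 0.012 m and z of hexfitting in the frame of fixture between 0.013 and 0.021 m and (y of hexfitting in the frame of fixture between 0.093 and 0.117 m or y of hexfitting in the frame of fixture between 0.023 and 0.047 m or y of hexfitting in the frame of fixture between -0.047 and -0.023 m or y of hexfitting in the frame of fixture between -0.117 and -0.093 m) and x of taperplug in the frame of fixture between -0.012 and 0.012 m and z of taperplug in the frame of fixture between 0.013 and 0.021 m and (y of taperplug in the frame of fixture between 0.093 and 0.117 m or y of taperplug in the frame of fixture between 0.023 and 0.047 m or y of taperplug in the frame of fixture between -0.047 and -0.023 m or y of taperplug in the frame of fixture between -0.117 and -0.093 m) and ((y of pad_hub in the frame of pad_spindle above 0 m and ((y of hub in the frame of fixture below -0.07 m and y of spindle in the frame of fixture above -0.07 m) or (y of hub in the frame of fixture below 0 m and y of spindle in the frame of fixture above 0 m) or (y of hub in the frame of fixture below 0.07 m and y of spindle in the frame of fixture above 0.07 m))) or (y of pad_hub in the frame of pad_spindle below 0 m and ((y of spindle in the frame of fixture below -0.07 m and y of hub in the frame of fixture above -0.07 m) or (y of spindle in the frame of fixture below 0 m and y of hub in the frame of fixture above 0 m) or (y of spindle in the frame of fixture below 0.07 m and y of hub in the frame of fixture above 0.07 m)))) and ((y of pad_hub in the frame of pad_hexfitting above 0 m and ((y of hub in the frame of fixture below -0.07 m and y of hexfitting in the frame of fixture above -0.07 m) or (y of hub in the frame of fixture below 0 m and y of hexfitting in the frame of fixture above 0 m) or (y of hub in the frame of fixture below 0.07 m and y of hexfitting in the frame of fixture above 0.07 m))) or (y of pad_hub in the frame of pad_hexfitting below 0 m and ((y of hexfitting in the frame of fixture below -0.07 m and y of hub in the frame of fixture above -0.07 m) or (y of hexfitting in the frame of fixture below 0 m and y of hub in the frame of fixture above 0 m) or (y of hexfitting in the frame of fixture below 0.07 m and y of hub in the frame of fixture above 0.07 m)))) and ((y of pad_hub in the frame of pad_taperplug above 0 m and ((y of hub in the frame of fixture below -0.07 m and y of taperplug in the frame of fixture above -0.07 m) or (y of hub in the frame of fixture below 0 m and y of taperplug in the frame of fixture above 0 m) or (y of hub in the frame of fixture below 0.07 m and y of taperplug in the frame of fixture above 0.07 m))) or (y of pad_hub in the frame of pad_taperplug below 0 m and ((y of taperplug in the frame of fixture below -0.07 m and y of hub in the frame of fixture above -0.07 m) or (y of taperplug in the frame of fixture below 0 m and y of hub in the frame of fixture above 0 m) or (y of taperplug in the frame of fixture below 0.07 m and y of hub in the frame of fixture above 0.07 m)))) and ((y of pad_spindle in the frame of pad_hexfitting above 0 m and ((y of spindle in the frame of fixture below -0.07 m and y of hexfitting in the frame of fixture above -0.07 m) or (y of spindle in the frame of fixture below 0 m and y of hexfitting in the frame of fixture above 0 m) or (y of spindle in the frame of fixture below 0.07 m and y of hexfitting in the frame of fixture above 0.07 m))) or (y of pad_spindle in the frame of pad_hexfitting below 0 m and ((y of hexfitting in the frame of fixture below -0.07 m and y of spindle in the frame of fixture above -0.07 m) or (y of hexfitting in the frame of fixture below 0 m and y of spindle in the frame of fixture above 0 m) or (y of hexfitting in the frame of fixture below 0.07 m and y of spindle in the frame of fixture above 0.07 m)))) and ((y of pad_spindle in the frame of pad_taperplug above 0 m and ((y of spindle in the frame of fixture below -0.07 m and y of taperplug in the frame of fixture above -0.07 m) or (y of spindle in the frame of fixture below 0 m and y of taperplug in the frame of fixture above 0 m) or (y of spindle in the frame of fixture below 0.07 m and y of taperplug in the frame of fixture above 0.07 m))) or (y of pad_spindle in the frame of pad_taperplug below 0 m and ((y of taperplug in the frame of fixture below -0.07 m and y of spindle in the frame of fixture above -0.07 m) or (y of taperplug in the frame of fixture below 0 m and y of spindle in the frame of fixture above 0 m) or (y of taperplug in the frame of fixture below 0.07 m and y of spindle in the frame of fixture above 0.07 m)))) and ((y of pad_hexfitting in the frame of pad_taperplug above 0 m and ((y of hexfitting in the frame of fixture below -0.07 m and y of taperplug in the frame of fixture above -0.07 m) or (y of hexfitting in the frame of fixture below 0 m and y of taperplug in the frame of fixture above 0 m) or (y of hexfitting in the frame of fixture below 0.07 m and y of taperplug in the frame of fixture above 0.07 m))) or (y of pad_hexfitting in the frame of pad_taperplug below 0 m and ((y of taperplug in the frame of fixture below -0.07 m and y of hexfitting in the frame of fixture above -0.07 m) or (y of taperplug in the frame of fixture below 0 m and y of hexfitting in the frame of fixture above 0 m) or (y of taperplug in the frame of fixture below 0.07 m and y of hexfitting in the frame of fixture above 0.07 m))))); the robot touches nothing.
It fails at once if the flanged hub is dropped: it falls faster than 0.6 m/s (about 18 mm of free fall) with no finger touching it (linear speed of hub above 0.6 m/s and contact force between hub and the fingers below 0.1 N).
It fails at once if the stepped spindle is dropped: it falls faster than 0.6 m/s (about 18 mm of free fall) with no finger touching it (linear speed of spindle above 0.6 m/s and contact force between spindle and the fingers below 0.1 N).
It fails at once if the hexagon fitting is dropped: it falls faster than 0.6 m/s (about 18 mm of free fall) with no finger touching it (linear speed of hexfitting above 0.6 m/s and contact force between hexfitting and the fingers below 0.1 N).
It fails at once if the taper plug is dropped: it falls faster than 0.6 m/s (about 18 mm of free fall) with no finger touching it (linear speed of taperplug above 0.6 m/s and contact force between taperplug and the fingers below 0.1 N).
It fails at once if the setting ring is shifted by more than 15 mm (distance of ring from where it was at the start of the episode above 0.015 m).
It also fails if it takes over 93 s, if anything falls off the work surface, if the arm or the gripper's body presses on something with over 40 N, if the wrist force passes 120 N, or if a joint passes its speed limit or range.

## Robot

A 7-joint arm with a two-finger parallel gripper is mounted at the origin on the work surface. World frame = base frame: x ahead of the robot, y to its left, z up, the work surface at z = 0. Lengths are in mm, angles in rad, forces in N, time in s.
With the tool pointing down it reaches from about 400 to 875 mm from the base axis. Payload 4.4 kg.
Tool frame: the origin (TCP) lies at the very end of the fingers, on their centre line; the grasp point (between the pads) lies 19 mm behind it (ctrl.grip_depth is the distance from the TCP to the grasp point, in mm); z points along the fingers, x is the direction in which the jaws open and shut, and the axes are right-handed (so a half turn about z gives the same grasp; the last joint's range is limited). The gripper opens to 85 mm and grips with 20 to 120 N. Pads are 22 mm wide; open, the fingers measure 114 mm over their backs; the gripper's body (76 mm by 85 mm) begins 54 mm behind the grasp point. The pads swing forward as they close: fully open they stand 13 mm farther back than shut.
Start: joints at [1.112, 0.628, 0.038, 1.517, -0.027, 0.996, -0.02], TCP at [248.833, -600.5, 231.313] pointing down, gripper open.
Joint ranges: [-3.06, 3.06], [-0.37, 2.12], [-1.25, 1.32], [0.18, 2.47], [-1.1, 4.24], [0.23, 1.98], [-2.94, 2.94]. Speed limits (rad/s): [2.57, 2.57, 3.14, 3.14, 3.14, 3.14, 3.14].

## Interface

Orientations are given as [roll, pitch, yaw] about the fixed x, y, z axes, in that order (R = Rz(yaw) Ry(pitch) Rx(roll)).
In Python, from cell import ctrl gives the robot as it stands.
- The arm moves only by the shell command python3 -m creep 'ROWS'. ROWS is JSON, a list of rows, each an object with "hand": the opening, from 0 (shut) to 1 (fully open); "travel": the shift along the tool's x, y, z in cm, a list of three; "angular": the turn, a rotation vector about the tool's x, y, z in degrees, a list of three. In form: [{"hand": hand, "travel": [tx, ty, tz], "angular": [rx, ry, rz]}, ...]. A call has 1 to 20 rows; each row is the pose to reach, as a shift and turn from the pose measured when the call began, along the tool's axes at that moment; what a row does not reach only later rows make up. A row lasts 1/10 s, in which the tool goes at most 50 mm and 8.59 degrees, less where a joint would pass 70% of its speed; a pose out of reach is approached as far as the arm can. A call with a gripper value outside its range is refused whole. The fingers move at their own pace and stop on an object; the grip force is fixed at half the most. Time passes only in rows, so rows that repeat a pose let the fingers close. It gives the time, the measured TCP pose, the force and the opening at its end, in the units of the state.
- ctrl.read_state(): the state, without advancing time (a new reading comes with each control period).
- ctrl.get_image(name): name is "side" or "top"; returns a dict with "frame" (420x560x3 uint8, red, green, blue), "fx", "fy", "cx", "cy" (pixels), "origin" and "orientation" of the camera in the world. Camera axes: x right, y down, z forward; pixel columns grow to the right and rows downward; lengths in mm; the calibration is good to about 2 mm. A picture is of the moment at which its call begins. There is no depth.
- ctrl.finish_job(): hands the job in, once; it reports no verdict.
Trained networks look in the newest picture that a camera, given by its name, has taken for a name from the list of things; names that differ only in an ending like _2 or _b are one class to them, and where a whole thing is asked for, a point or a joint stands for the part that bears it (a point fixed in the world has none). Each returns a list of dicts, best first, with "confidence" (0 to 1); they miss things now and then, are a little off and sometimes report something else, mostly with a low value. They report only what shows in the picture. A call takes as long as a camera call. They do not tell look-alikes from the thing itself.
- ctrl.regions_of(camera, thing): "region" (420x560 bool, what is visible of it).
- ctrl.spot_point(camera, thing): "at" ([x, y, z] in mm, in world coordinates, good to about 4 mm: a listed point, or the origin of a listed thing).
The state is a dict: "clock": time; "qpos": joint angles; "qd": joint speeds; "tau": joint torques, N m; "eef_pos": TCP position; "tool_rot": TCP orientation; "force": force on the tool from outside, world axes, zero at the start; "torque": the same for the moment, N m; "width": finger opening in mm.
Only numpy, scipy, OpenCV 4.12 (cv2) and the standard library are available. Lean on these libraries where they do the work, as an engineer would, in place of code of your own. Each camera call takes 0.05 s, during which the arm holds its last target. There are 200 camera calls.

## Working session

There is one attempt and no reset: what is moved stays moved. The work goes in short steps, Python scripts to look and compute and a shell command to move; the robot and the scene stay as the last step left them, time stands still between calls to the robot, and variables do not carry over. Pictures are saved under pics/ and viewed, about 12 in all and at most 16, crops included, and the job is handed in when it is done.

```bash
mkdir -p pics; ls; python3 - <<'E'
from cell import ctrl
import cv2,numpy as np
s=ctrl.read_state();print(s)
for c in("top","side"):
    im=ctrl.get_image(c);cv2.imwrite(f"pics/{c}0.png",im["frame"][:,:,::-1]);print(c,{k:v for k,v in im.items() if k!="frame"})
    for n in("hub","spindle","hexfitting","taperplug","pad_hub","fixture","ring"):
        r=ctrl.spot_point(c,n);print(n,[(np.round(d["at"]).tolist(),round(d["confidence"],2)) for d in r])
E
```

```text
pics
{'clock': 0.0, 'qpos': array([ 1.11217841,  0.62929487,  0.03844684,  1.51840253, -0.02704831,
        0.9963014 , -0.02000124]), 'qd': array([ 0.0005801 , -0.00069059,  0.00019655,  0.0003357 , -0.00030457,
       -0.00085448, -0.00170856]), 'tau': array([ 2.40361638e-03, -5.63408947e+01,  1.22671712e+00, -1.93441826e+01,
        1.08230207e-02,  1.04831380e-02,  1.08049582e-05]), 'eef_pos': array([ 248.60703635, -599.88522056,  230.41134841]), 'tool_rot': array([-3.14157807e+00,  1.88867886e-03, -1.17801066e+00]), 'force': array([-0.47311747, -0.36363466,  0.130099  ]), 'torque': array([0.02325052, 0.01212991, 0.00646994]), 'width': 85.44169112610744}
top {'fx': 385.78167011938814, 'fy': 385.78167011938814, 'cx': 277.4563103609899, 'cy': 210.34267630291004, 'origin': array([408.31376196,  79.507555  , 853.02497204]), 'orientation': array([-3.03432298,  0.00420205, -1.59540922])}
hub [([363.0, 117.0, -0.0], 0.65), ([361.0, 18.0, -2.0], 0.58)]
spindle [([472.0, 130.0, 22.0], 0.71)]
hexfitting [([476.0, -12.0, 22.0], 0.57)]
taperplug [([460.0, 200.0, 20.0], 0.8)]
pad_hub [([481.0, 63.0, 16.0], 0.65), ([467.0, 129.0, 18.0], 0.38)]
fixture [([633.0, -92.0, -2.0], 0.92)]
ring [([587.0, 408.0, 5.0], 0.57)]
side {'fx': 472.8188311613293, 'fy': 472.8188311613293, 'cx': 269.9924545690563, 'cy': 205.58101199670807, 'origin': array([217.11087066, 788.10963193, 910.11419943]), 'orientation': array([-2.41299929, -0.00394152, -2.7351908 ])}
hub [([366.0, 116.0, 5.0], 0.65), ([481.0, 57.0, 26.0], 0.64), ([583.0, 131.0, -1.0], 0.59), ([458.0, 197.0, 22.0], 0.43)]
spindle [([471.0, 132.0, 23.0], 0.87), ([484.0, -16.0, 13.0], 0.54)]
hexfitting [([479.0, -14.0, 24.0], 0.72), ([462.0, 194.0, 14.0], 0.51)]
taperplug [([460.0, 198.0, 24.0], 0.59)]
pad_hub []
fixture [([635.0, -92.0, -1.0], 0.95)]
ring [([589.0, 410.0, 2.0], 0.82), ([460.0, 193.0, 14.0], 0.68)]
```

View pics/top0.png

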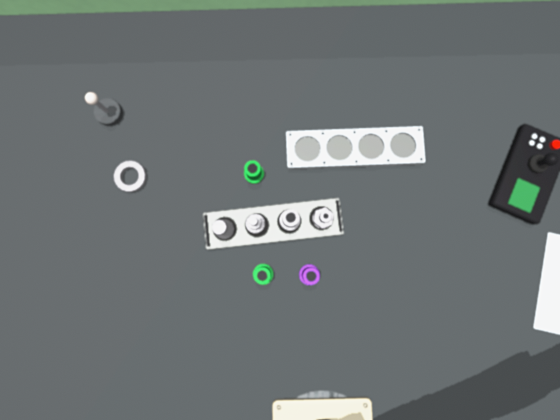

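View pics/side0.png

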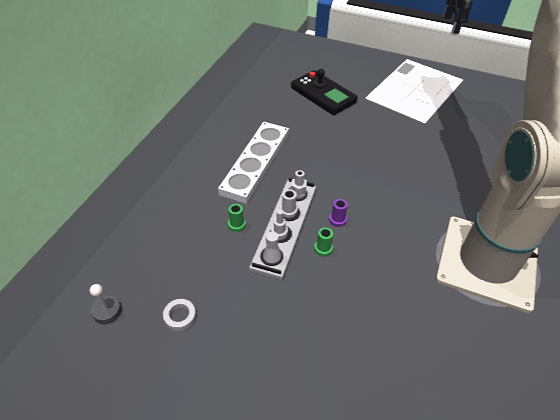

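```bash
cat > h.py <<'E'
import cv2,numpy as np
from scipy.spatial.transform import Rotation as R
from cell import ctrl
def cam(im): return R.from_euler('xyz',im["orientation"]).as_matrix(),np.array(im["origin"])
def w(im,u,v,z):
    M,o=cam(im);d=M@np.array([(u-im["cx"])/im["fx"],(v-im["cy"])/im["fy"],1]);return o+d*(z-o[2])/d[2]
def px(im,p):
    M,o=cam(im);c=M.T@(np.asarray(p,float)-o);return np.array([im["cx"]+im["fx"]*c[0]/c[2],im["cy"]+im["fy"]*c[1]/c[2]])
E
python3 - <<'E'
from h import *
for c,(x0,y0,x1,y1) in {"top":(195,185,355,285),"side":(245,160,355,280)}.items():
    im=ctrl.get_image(c);f=im["frame"][:,:,::-1]
    s=5
    cv2.imwrite(f"pics/{c}1.png",cv2.resize(f[y0:y1,x0:x1],None,fx=s,fy=s,interpolation=cv2.INTER_CUBIC))
    m=(ctrl.regions_of(c,"fixture")[0]["region"]).astype(np.uint8)
    hull=cv2.drawContours(np.zeros_like(m),[cv2.convexHull(np.vstack(cv2.findContours(m,0,2)[0]))],0,1,-1)
    g=cv2.cvtColor(np.ascontiguousarray(f),cv2.COLOR_BGR2GRAY)
    _,t=cv2.threshold(g[hull>0],0,255,cv2.THRESH_OTSU);th=_
    d=((g<th)&(cv2.erode(hull,np.ones((5,5)))>0)).astype(np.uint8)
    n,l,st,ce=cv2.connectedComponentsWithStats(d)
    P=[w(im,*ce[i],20)[:2] for i in range(1,n) if st[i,4]>100]
    print(c,th,np.round(P,1).tolist(),[st[i,4] for i in range(1,n)])
    rect=cv2.minAreaRect(cv2.findContours(hull,0,2)[0][0]);print([np.round(w(im,*q,25)[:2]).tolist() for q in cv2.boxPoints(rect)])
E
```

```text
top 210.0 [[637.0, -129.1], [637.6, -199.7], [636.0, -58.6], [635.1, 12.1], [593.5, -60.3]] [np.int32(4), np.int32(3), np.int32(4), np.int32(3), np.int32(499), np.int32(498), np.int32(3), np.int32(496), np.int32(490), np.int32(3), np.int32(3), np.int32(3), np.int32(2), np.int32(3), np.int32(15), np.int32(114)]
[[675.0, 59.0], [679.0, -247.0], [589.0, -245.0], [585.0, 58.0]]
side 196.0 [[639.9, -201.0], [638.9, -130.6], [638.2, -59.9], [637.4, 9.9], [632.5, 61.3]] [np.int32(197), np.int32(3), np.int32(218), np.int32(3), np.int32(1), np.int32(1), np.int32(2), np.int32(1), np.int32(242), np.int32(3), np.int32(1), np.int32(1), np.int32(1), np.int32(1), np.int32(3), np.int32(1), np.int32(4), np.int32(268), np.int32(4), np.int32(1), np.int32(1), np.int32(2), np.int32(1), np.int32(2), np.int32(108), np.int32(1), np.int32(4)]
[[676.0, 75.0], [693.0, -275.0], [587.0, -233.0], [586.0, 100.0]]
```

View pics/top1.png

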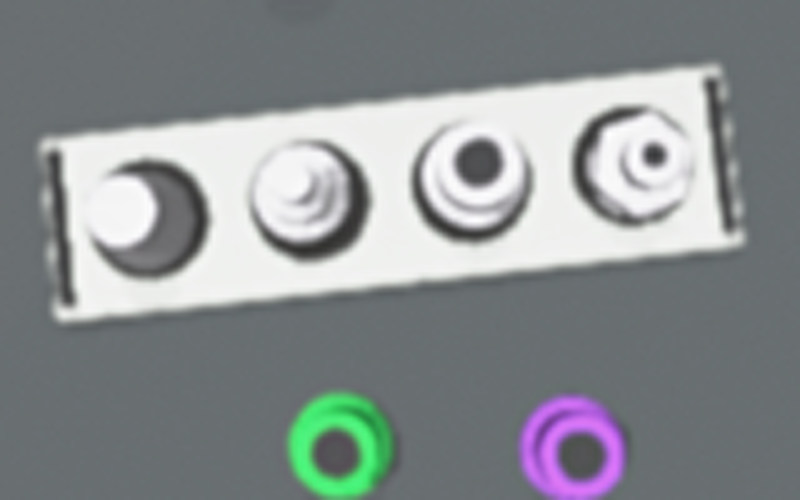

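View pics/side1.png

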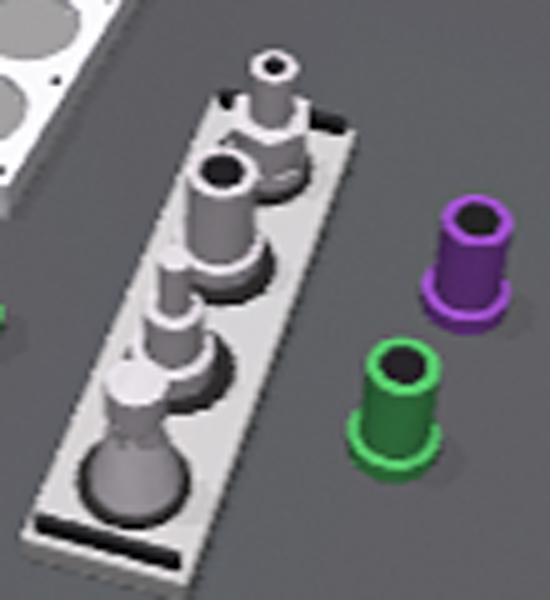

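Top crop: taper plug top at (126,210), spindle (295,180), hub bore (479,162), hex hole (654,155) in crop pixels. These are bare steel. The look-alikes are green hubs at full-frame (253,171) and (263,274), and a purple one at (310,275). The side view agrees on the order.

```bash
python3 - <<'E'
from h import *
T={"taper":((126,210),(138,382),96),"spin":((295,180),(175,260),102),"hub":((479,162),(224,172),84),"hex":((654,155),(274,66),92)}
a=ctrl.get_image("top");b=ctrl.get_image("side");L=[]
for n,(t,s,z) in T.items():
    p=w(a,195+(t[0]+.5)/5-.5,185+(t[1]+.5)/5-.5,z);q=w(b,245+(s[0]+.5)/5-.5,160+(s[1]+.5)/5-.5,z)
    L.append((p+q)[:2]/2);print(n,p.round(1),q.round(1),L[-1].round(1))
L=np.array(L);k=np.polyfit(L[:,1],L[:,0],1);print("rack yaw",np.arctan(-k[0]))
E
```

```text
taper [460.6 194.8  96. ] [461.8 199.3  96. ] [461.2 197.1]
spin [470.3 127.7 102. ] [472.1 132.5 102. ] [471.2 130.1]
hub [477.1  55.1  84. ] [477.6  57.   84. ] [477.4  56.1]
hex [477.5 -14.   92. ] [479.  -12.6  92. ] [478.2 -13.3]
rack yaw 0.08100671625335328
```

```bash
cat > go.py <<'E'
import sys;from h import *
x,y,z,yaw=map(float,sys.argv[1:5]);s=ctrl.read_state()
A=R.from_euler('xyz',s["tool_rot"]);B=R.from_euler('xyz',[np.pi,0,yaw])
print("t",round(s["clock"],2),"tcp",s["eef_pos"].round(1),s["tool_rot"].round(3),"w",round(s["width"],1),"f",s["force"].round(1))
print("travel",(A.inv().apply(np.array([x,y,z])-s["eef_pos"])/10).round(2),"angular",np.degrees((A.inv()*B).as_rotvec()).round(1))
E
python3 go.py 478 -13 180 0.083
```

```text
t 1.1 tcp [ 248.8 -600.5  231.3] [-3.142 -0.    -1.178] w 85.2 f [-0.6  0.9  0.8]
travel [-45.51 -43.66   5.13] angular [ -0.   -0.  -72.3]
```

```bash
python3 -m creep '[{"hand":1,"travel":[-45.5,-43.7,5.1],"angular":[0,0,-72]},{"hand":1,"travel":[-45.5,-43.7,5.1],"angular":[0,0,-72]},{"hand":1,"travel":[-45.5,-43.7,5.1],"angular":[0,0,-72]},{"hand":1,"travel":[-45.5,-43.7,5.1],"angular":[0,0,-72]},{"hand":1,"travel":[-45.5,-43.7,5.1],"angular":[0,0,-72]},{"hand":1,"travel":[-45.5,-43.7,5.1],"angular":[0,0,-72]},{"hand":1,"travel":[-45.5,-43.7,5.1],"angular":[0,0,-72]},{"hand":1,"travel":[-45.5,-43.7,5.1],"angular":[0,0,-72]},{"hand":1,"travel":[-45.5,-43.7,5.1],"angular":[0,0,-72]},{"hand":1,"travel":[-45.5,-43.7,5.1],"angular":[0,0,-72]},{"hand":1,"travel":[-45.5,-43.7,5.1],"angular":[0,0,-72]},{"hand":1,"travel":[-45.5,-43.7,5.1],"angular":[0,0,-72]},{"hand":1,"travel":[-45.5,-43.7,5.1],"angular":[0,0,-72]},{"hand":1,"travel":[-45.5,-43.7,5.1],"angular":[0,0,-72]},{"hand":1,"travel":[-45.5,-43.7,5.1],"angular":[0,0,-72]},{"hand":1,"travel":[-45.5,-43.7,5.1],"angular":[0,0,-72]},{"hand":1,"travel":[-45.5,-43.7,5.1],"angular":[0,0,-72]}]'; python3 go.py 478 -13 62 0.083
```

```text
clock: 2.8
eef_pos: [478.0, -14.6, 180.4]
tool_rot: [3.141, 0.0, 0.076]
force: [0.5, -0.6, -0.1]
width: 85.4
t 2.8 tcp [478.  -14.6 180.4] [3.141 0.    0.076] w 85.4 f [ 0.5 -0.6 -0.1]
travel [ 1.000e-02 -1.700e-01  1.184e+01] angular [ 0.   0.  -0.4]
```

```bash
python3 -m creep '[{"hand":1,"travel":[0,-0.15,4],"angular":[0,0,0]},{"hand":1,"travel":[0,-0.15,8],"angular":[0,0,0]},{"hand":1,"travel":[0,-0.15,10.5],"angular":[0,0,0]},{"hand":1,"travel":[0,-0.15,11.8],"angular":[0,0,0]},{"hand":1,"travel":[0,-0.15,11.8],"angular":[0,0,0]},{"hand":1,"travel":[0,-0.15,11.8],"angular":[0,0,0]}]'; python3 -m creep '[{"hand":0.1,"travel":[0,0,0],"angular":[0,0,0]},{"hand":0.1,"travel":[0,0,0],"angular":[0,0,0]},{"hand":0.1,"travel":[0,0,0],"angular":[0,0,0]},{"hand":0.1,"travel":[0,0,0],"angular":[0,0,0]},{"hand":0.1,"travel":[0,0,0],"angular":[0,0,0]},{"hand":0.1,"travel":[0,0,0],"angular":[0,0,0]},{"hand":0.1,"travel":[0,0,0],"angular":[0,0,0]},{"hand":0.1,"travel":[0,0,0],"angular":[0,0,0]}]'; python3 go.py 478 -13 170 0.083;  python3 - <<'E'
from h import *
f=ctrl.get_image("side")["frame"][:,:,::-1]
cv2.imwrite("pics/s2.png",cv2.resize(f[110:290,210:390],None,fx=3,fy=3))
E
```

```text
clock: 3.4
eef_pos: [477.9, -14.0, 62.7]
tool_rot: [3.141, 0.0, 0.074]
force: [0.1, 0.2, 1.1]
width: 85.4
clock: 4.2
eef_pos: [478.4, -14.0, 63.2]
tool_rot: [3.14, -0.001, 0.074]
force: [0.1, -0.3, 6.0]
width: 21.2
t 4.2 tcp [478.4 -14.   63.2] [ 3.14e+00 -1.00e-03  7.40e-02] w 21.2 f [ 0.1 -0.3  6. ]
travel [ -0.02  -0.09 -10.68] angular [ 0.1 -0.  -0.5]
```

View pics/s2.png

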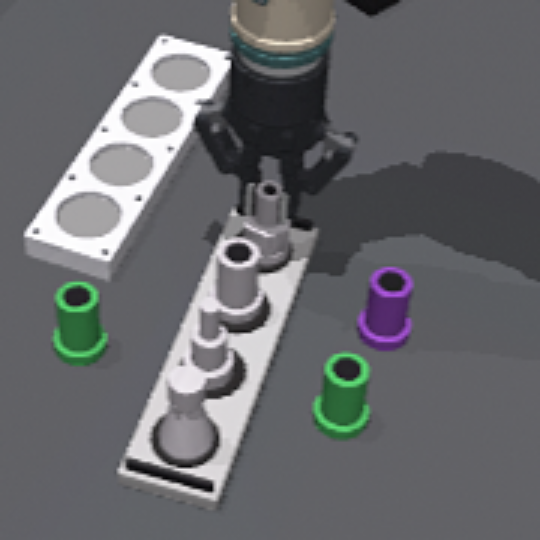

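The fingers straddle the hex neck at picture (268,200) and read 21.2 mm. I'll lift slowly first, then fully.

```bash
python3 -m creep '[{"hand":0.1,"travel":[0,0,-0.5],"angular":[0,0,0]},{"hand":0.1,"travel":[0,0,-1.5],"angular":[0,0,0]},{"hand":0.1,"travel":[0,0,-4],"angular":[0,0,0]},{"hand":0.1,"travel":[0,0,-8],"angular":[0,0,0]},{"hand":0.1,"travel":[0,0,-11],"angular":[0,0,0]},{"hand":0.1,"travel":[0,0,-11],"angular":[0,0,0]}]'; python3 go.py 637 11 174 0.015;  python3 - <<'E'
from h import *
f=ctrl.get_image("side")["frame"][:,:,::-1]
cv2.imwrite("pics/s3.png",cv2.resize(f[80:260,210:390],None,fx=3,fy=3))
E
```

```text
clock: 4.85
eef_pos: [480.8, -13.6, 177.1]
tool_rot: [3.14, -0.009, 0.074]
force: [0.5, 0.2, -2.3]
width: 21.1
t 4.85 tcp [480.8 -13.6 177.1] [ 3.14  -0.009  0.074] w 21.1 f [ 0.5  0.2 -2.3]
travel [15.76 -1.3   0.44] angular [ 0.1 -0.5  3.4]
```

View pics/s3.png

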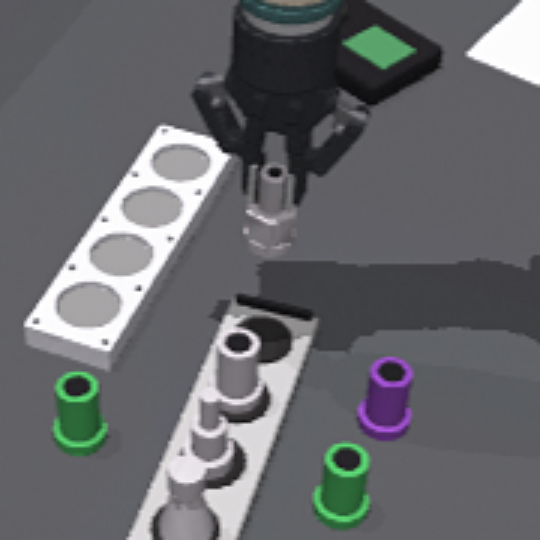

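```bash
python3 -m creep '[{"hand":0.1,"travel":[4,-0.3,0],"angular":[0,0,1]},{"hand":0.1,"travel":[8,-0.6,0],"angular":[0,0,2]},{"hand":0.1,"travel":[12,-1,0],"angular":[0,0,3]},{"hand":0.1,"travel":[15.75,-1.3,0],"angular":[0,0,3.4]},{"hand":0.1,"travel":[15.75,-1.3,4],"angular":[0,-0.5,3.4]},{"hand":0.1,"travel":[15.75,-1.3,8],"angular":[0,-0.5,3.4]},{"hand":0.1,"travel":[15.75,-1.3,10],"angular":[0,-0.5,3.4]},{"hand":0.1,"travel":[15.75,-1.3,10.5],"angular":[0,-0.5,3.4]},{"hand":0.1,"travel":[15.75,-1.3,10.5],"angular":[0,-0.5,3.4]},{"hand":0.1,"travel":[15.75,-1.3,10.5],"angular":[0,-0.5,3.4]}]'; python3 go.py 637 11 58.5 0.015;  python3 - <<'E'
from h import *
f=ctrl.get_image("side")["frame"][:,:,::-1]
cv2.imwrite("pics/s4.png",cv2.resize(f[60:240,180:360],None,fx=3,fy=3))
E
```

```text
clock: 5.9
eef_pos: [636.7, 10.7, 71.6]
tool_rot: [3.14, 0.002, 0.015]
force: [0.8, 0.1, -2.0]
width: 21.4
t 5.9 tcp [636.7  10.7  71.6] [3.14e+00 2.00e-03 1.50e-02] w 21.4 f [ 0.8  0.1 -2. ]
travel [ 0.03 -0.03  1.31] angular [ 0.1  0.1 -0. ]
```

View pics/s4.png

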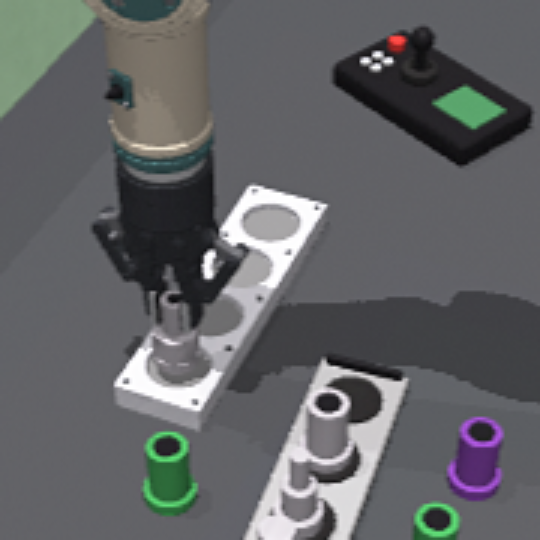

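The hex hangs centred over the left nest (picture (178,365)), about 12 mm up. Lowering it now.

```bash
python3 -m creep '[{"hand":0.1,"travel":[0,0,0.7],"angular":[0,0,0]},{"hand":0.1,"travel":[0,0,1.1],"angular":[0,0,0]},{"hand":0.1,"travel":[0,0,1.3],"angular":[0,0,0]},{"hand":0.1,"travel":[0,0,1.3],"angular":[0,0,0]},{"hand":0.1,"travel":[0,0,1.3],"angular":[0,0,0]}]'; python3 go.py 637 11 58.5 0.015
```

```text
clock: 6.45
eef_pos: [637.0, 10.7, 59.2]
tool_rot: [3.14, 0.001, 0.015]
force: [-0.5, 0.2, -3.3]
width: 21.3
t 6.45 tcp [637.   10.7  59.2] [3.14e+00 1.00e-03 1.50e-02] w 21.3 f [-0.5  0.2 -3.3]
travel [-0.   -0.03  0.07] angular [ 0.1  0.1 -0. ]
```

```bash
python3 -m creep '[{"hand":0.1,"travel":[0,0,0.1],"angular":[0,0,0]},{"hand":0.1,"travel":[0,0,0.15],"angular":[0,0,0]},{"hand":0.1,"travel":[0,0,0.15],"angular":[0,0,0]},{"hand":0.1,"travel":[0,0,0.15],"angular":[0,0,0]}]'; python3 go.py 637 11 58.5 0.015
```

```text
clock: 6.85
eef_pos: [637.4, 10.7, 58.3]
tool_rot: [3.14, 0.0, 0.015]
force: [-0.8, -0.1, 3.8]
width: 21.4
t 6.85 tcp [637.4  10.7  58.3] [3.14  0.    0.015] w 21.4 f [-0.8 -0.1  3.8]
travel [-0.04 -0.03 -0.02] angular [ 0.1  0.  -0. ]
```

```bash
python3 -m creep '[{"hand":0.6,"travel":[0,0,-0.1],"angular":[0,0,0]},{"hand":0.8,"travel":[0,0,-0.1],"angular":[0,0,0]},{"hand":1,"travel":[0,0,-0.1],"angular":[0,0,0]},{"hand":1,"travel":[0,0,-0.1],"angular":[0,0,0]},{"hand":1,"travel":[0,0,-0.1],"angular":[0,0,0]},{"hand":1,"travel":[0,0,-2],"angular":[0,0,0]},{"hand":1,"travel":[0,0,-6],"angular":[0,0,0]},{"hand":1,"travel":[0,0,-10],"angular":[0,0,0]},{"hand":1,"travel":[0,0,-12],"angular":[0,0,0]}]'; python3 go.py 477.4 56.5 47 0.083
```

```text
clock: 7.75
eef_pos: [639.2, 11.2, 181.9]
tool_rot: [3.141, -0.005, 0.015]
force: [1.2, 0.7, -0.5]
width: 85.2
t 7.75 tcp [639.2  11.2 181.9] [ 3.141 -0.005  0.015] w 85.2 f [ 1.2  0.7 -0.5]
travel [-16.17  -4.78  13.41] angular [ 0.1 -0.3 -3.9]
```

```bash
python3 -m creep '[{"hand":1,"travel":[-16.2,-4.8,0],"angular":[0,-0.3,-3.9]},{"hand":1,"travel":[-16.2,-4.8,0],"angular":[0,-0.3,-3.9]},{"hand":1,"travel":[-16.2,-4.8,0],"angular":[0,-0.3,-3.9]},{"hand":1,"travel":[-16.2,-4.8,0],"angular":[0,-0.3,-3.9]},{"hand":1,"travel":[-16.2,-4.8,0],"angular":[0,-0.3,-3.9]},{"hand":1,"travel":[-16.2,-4.8,4],"angular":[0,-0.3,-3.9]},{"hand":1,"travel":[-16.2,-4.8,8],"angular":[0,-0.3,-3.9]},{"hand":1,"travel":[-16.2,-4.8,11.5],"angular":[0,-0.3,-3.9]},{"hand":1,"travel":[-16.2,-4.8,13.4],"angular":[0,-0.3,-3.9]},{"hand":1,"travel":[-16.2,-4.8,13.4],"angular":[0,-0.3,-3.9]},{"hand":1,"travel":[-16.2,-4.8,13.4],"angular":[0,-0.3,-3.9]}]'; python3 go.py 477.4 56.5 47 0.083;  python3 - <<'E'
from h import *
f=ctrl.get_image("side")["frame"][:,:,::-1]
cv2.imwrite("pics/s5.png",cv2.resize(f[100:280,190:370],None,fx=3,fy=3))
E
```

```text
clock: 8.85
eef_pos: [478.2, 56.7, 47.0]
tool_rot: [3.14, 0.0, 0.082]
force: [-0.0, -0.6, 0.0]
width: 85.4
t 8.85 tcp [478.2  56.7  47. ] [3.14  0.    0.082] w 85.4 f [-0.  -0.6  0. ]
travel [-0.08  0.01  0.  ] angular [ 0.1  0.  -0. ]
```

View pics/s5.png

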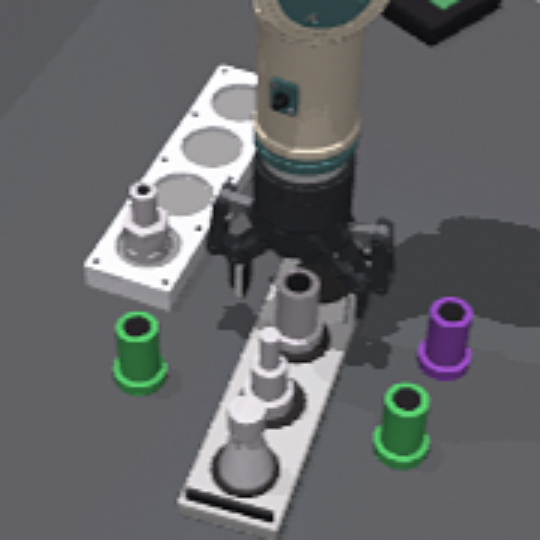

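The hex fitting stands upright in the left nest at picture (147,240). The jaws straddle the hub at (298,300), so I can close.

```bash
python3 -m creep '[{"hand":0.2,"travel":[0,0,0],"angular":[0,0,0]},{"hand":0.2,"travel":[0,0,0],"angular":[0,0,0]},{"hand":0.2,"travel":[0,0,0],"angular":[0,0,0]},{"hand":0.2,"travel":[0,0,0],"angular":[0,0,0]},{"hand":0.2,"travel":[0,0,0],"angular":[0,0,0]},{"hand":0.2,"travel":[0,0,0],"angular":[0,0,0]},{"hand":0.2,"travel":[0,0,0],"angular":[0,0,0]}]'; python3 -m creep '[{"hand":0.2,"travel":[0,0,-0.5],"angular":[0,0,0]},{"hand":0.2,"travel":[0,0,-1.5],"angular":[0,0,0]},{"hand":0.2,"travel":[0,0,-4],"angular":[0,0,0]},{"hand":0.2,"travel":[0,0,-8],"angular":[0,0,0]},{"hand":0.2,"travel":[0,0,-12],"angular":[0,0,0]},{"hand":0.2,"travel":[0,0,-12],"angular":[0,0,0]}]'; python3 go.py 636.5 -59.5 42.5 0.015
```

```text
clock: 9.6
eef_pos: [478.8, 56.7, 48.5]
tool_rot: [3.14, -0.002, 0.082]
force: [-1.6, -0.6, 6.3]
width: 31.9
clock: 10.2
eef_pos: [481.7, 57.6, 173.4]
tool_rot: [3.141, -0.012, 0.082]
force: [1.0, -0.0, -3.2]
width: 32.0
t 10.2 tcp [481.7  57.6 173.4] [ 3.141 -0.012  0.082] w 32.0 f [ 1.  -0.  -3.2]
travel [14.31 12.93 13.27] angular [ 0.  -0.7  3.8]
```

```bash
python3 -m creep '[{"hand":0.2,"travel":[3.5,3.2,0],"angular":[0,-0.3,1]},{"hand":0.2,"travel":[7,6.4,0],"angular":[0,-0.5,2]},{"hand":0.2,"travel":[10.5,9.6,0],"angular":[0,-0.7,3]},{"hand":0.2,"travel":[14.3,12.9,0],"angular":[0,-0.7,3.8]},{"hand":0.2,"travel":[14.3,12.9,0],"angular":[0,-0.7,3.8]},{"hand":0.2,"travel":[14.3,12.9,4],"angular":[0,-0.7,3.8]},{"hand":0.2,"travel":[14.3,12.9,8],"angular":[0,-0.7,3.8]},{"hand":0.2,"travel":[14.3,12.9,11],"angular":[0,-0.7,3.8]},{"hand":0.2,"travel":[14.3,12.9,12.4],"angular":[0,-0.7,3.8]},{"hand":0.2,"travel":[14.3,12.9,12.8],"angular":[0,-0.7,3.8]},{"hand":0.2,"travel":[14.3,12.9,12.9],"angular":[0,-0.7,3.8]},{"hand":0.2,"travel":[14.3,12.9,12.9],"angular":[0,-0.7,3.8]}]'; python3 go.py 636.5 -59.5 43.5 0.015;  python3 - <<'E'
from h import *
f=ctrl.get_image("side")["frame"][:,:,::-1]
cv2.imwrite("pics/s6.png",cv2.resize(f[90:250,190:350],None,fx=3,fy=3))
E
```

```text
clock: 11.4
eef_pos: [637.5, -59.1, 47.6]
tool_rot: [3.141, -0.002, 0.016]
force: [0.0, 1.0, -2.8]
width: 32.2
t 11.4 tcp [637.5 -59.1  47.6] [ 3.141e+00 -2.000e-03  1.600e-02] w 32.2 f [ 0.   1.  -2.8]
travel [-0.1   0.04  0.41] angular [ 0.  -0.1  0. ]
```

View pics/s6.png

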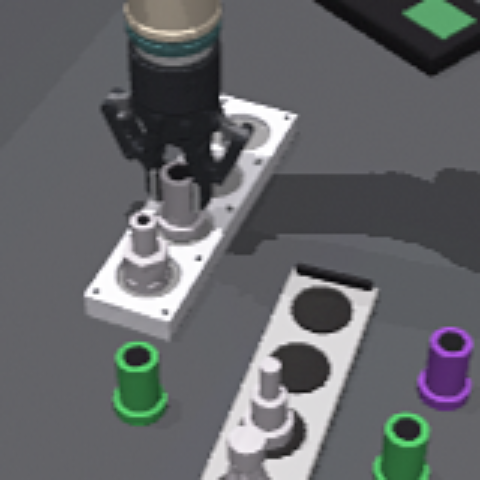

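The hub hangs just over the second nest at picture (182,225), upright, with the hex untouched. Lowering it the last 4 mm.

```bash
python3 -m creep '[{"hand":0.2,"travel":[0,0,0.2],"angular":[0,0,0]},{"hand":0.2,"travel":[0,0,0.35],"angular":[0,0,0]},{"hand":0.2,"travel":[0,0,0.42],"angular":[0,0,0]},{"hand":0.2,"travel":[0,0,0.42],"angular":[0,0,0]},{"hand":0.2,"travel":[0,0,0.42],"angular":[0,0,0]}]'; python3 go.py 637 -59 43 0.015
```

```text
clock: 11.95
eef_pos: [637.5, -59.2, 43.6]
tool_rot: [3.141, -0.003, 0.016]
force: [0.4, -0.2, -3.0]
width: 32.0
t 11.95 tcp [637.5 -59.2  43.6] [ 3.141e+00 -3.000e-03  1.600e-02] w 32.0 f [ 0.4 -0.2 -3. ]
travel [-0.05 -0.02  0.06] angular [ 0.  -0.2  0. ]
```

```bash
python3 -m creep '[{"hand":0.2,"travel":[0,0,0.05],"angular":[0,0,0]},{"hand":0.2,"travel":[0,0,0.1],"angular":[0,0,0]},{"hand":0.2,"travel":[0,0,0.12],"angular":[0,0,0]},{"hand":0.2,"travel":[0,0,0.12],"angular":[0,0,0]}]'; python3 go.py 637 -59 43 0.015
```

```text
clock: 12.35
eef_pos: [637.6, -59.1, 43.5]
tool_rot: [3.141, -0.003, 0.016]
force: [-2.2, 0.1, 6.1]
width: 32.2
t 12.35 tcp [637.6 -59.1  43.5] [ 3.141e+00 -3.000e-03  1.600e-02] w 32.2 f [-2.2  0.1  6.1]
travel [-0.06 -0.01  0.05] angular [ 0.  -0.2  0. ]
```

The hub is on the floor: the force changed sign. Releasing it and moving to the spindle.

```bash
python3 -m creep '[{"hand":0.6,"travel":[0,0,-0.05],"angular":[0,0,0]},{"hand":0.8,"travel":[0,0,-0.05],"angular":[0,0,0]},{"hand":1,"travel":[0,0,-0.05],"angular":[0,0,0]},{"hand":1,"travel":[0,0,-0.05],"angular":[0,0,0]},{"hand":1,"travel":[0,0,-0.05],"angular":[0,0,0]},{"hand":1,"travel":[0,0,-2],"angular":[0,0,0]},{"hand":1,"travel":[0,0,-6],"angular":[0,0,0]},{"hand":1,"travel":[0,0,-10],"angular":[0,0,0]},{"hand":1,"travel":[0,0,-13.5],"angular":[0,0,0]},{"hand":1,"travel":[0,0,-13.5],"angular":[0,0,0]}]'; python3 go.py 471 130.5 71.5 0.083
```

```text
clock: 13.35
eef_pos: [640.8, -58.9, 184.1]
tool_rot: [3.141, -0.013, 0.015]
force: [-0.0, -0.0, -0.3]
width: 85.2
t 13.35 tcp [640.8 -58.9 184.1] [ 3.141 -0.013  0.015] w 85.2 f [-0.  -0.  -0.3]
travel [-16.84 -19.22  11.02] angular [ 0.1 -0.8 -3.9]
```

```bash
python3 -m creep '[{"hand":1,"travel":[-16.85,-19.2,0],"angular":[0,-0.8,-3.9]},{"hand":1,"travel":[-16.85,-19.2,0],"angular":[0,-0.8,-3.9]},{"hand":1,"travel":[-16.85,-19.2,0],"angular":[0,-0.8,-3.9]},{"hand":1,"travel":[-16.85,-19.2,0],"angular":[0,-0.8,-3.9]},{"hand":1,"travel":[-16.85,-19.2,0],"angular":[0,-0.8,-3.9]},{"hand":1,"travel":[-16.85,-19.2,0],"angular":[0,-0.8,-3.9]},{"hand":1,"travel":[-16.85,-19.2,0],"angular":[0,-0.8,-3.9]},{"hand":1,"travel":[-16.85,-19.2,4],"angular":[0,-0.8,-3.9]},{"hand":1,"travel":[-16.85,-19.2,8],"angular":[0,-0.8,-3.9]},{"hand":1,"travel":[-16.85,-19.2,10.2],"angular":[0,-0.8,-3.9]},{"hand":1,"travel":[-16.85,-19.2,10.8],"angular":[0,-0.8,-3.9]},{"hand":1,"travel":[-16.85,-19.2,10.8],"angular":[0,-0.8,-3.9]},{"hand":1,"travel":[-16.85,-19.2,10.8],"angular":[0,-0.8,-3.9]}]'; python3 go.py 471 130.5 71.5 0.083;  python3 - <<'E'
from h import *
f=ctrl.get_image("side")["frame"][:,:,::-1]
cv2.imwrite("pics/s7.png",cv2.resize(f[100:280,190:370],None,fx=3,fy=3))
E
```

```text
clock: 14.65
eef_pos: [472.0, 130.1, 74.4]
tool_rot: [3.14, -0.001, 0.082]
force: [0.3, 0.0, -0.7]
width: 85.7
t 14.65 tcp [472.  130.1  74.4] [ 3.14e+00 -1.00e-03  8.20e-02] w 85.7 f [ 0.3  0.  -0.7]
travel [-0.09 -0.05  0.29] angular [ 0.1 -0.  -0. ]
```

View pics/s7.png

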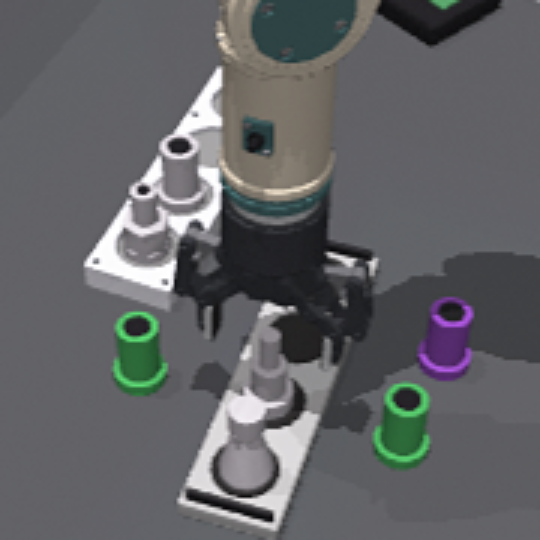

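The hub stands in nest 2 at (182,185), and the jaws straddle the spindle end at (268,350). Gripping it now.

```bash
python3 -m creep '[{"hand":0.6,"travel":[0,0,0.2],"angular":[0,0,0]},{"hand":0.05,"travel":[0,0,0.2],"angular":[0,0,0]},{"hand":0.05,"travel":[0,0,0.2],"angular":[0,0,0]},{"hand":0.05,"travel":[0,0,0.2],"angular":[0,0,0]},{"hand":0.05,"travel":[0,0,0.2],"angular":[0,0,0]},{"hand":0.05,"travel":[0,0,0.2],"angular":[0,0,0]},{"hand":0.05,"travel":[0,0,0.2],"angular":[0,0,0]},{"hand":0.05,"travel":[0,0,0.2],"angular":[0,0,0]},{"hand":0.05,"travel":[0,0,0.2],"angular":[0,0,0]}]'; python3 -m creep '[{"hand":0.05,"travel":[0,0,-0.5],"angular":[0,0,0]},{"hand":0.05,"travel":[0,0,-1.5],"angular":[0,0,0]},{"hand":0.05,"travel":[0,0,-4],"angular":[0,0,0]},{"hand":0.05,"travel":[0,0,-8],"angular":[0,0,0]},{"hand":0.05,"travel":[0,0,-12],"angular":[0,0,0]},{"hand":0.05,"travel":[0,0,-12],"angular":[0,0,0]}]'; python3 go.py 638 -130 67 0.015
```

```text
clock: 15.6
eef_pos: [472.3, 130.3, 73.0]
tool_rot: [3.141, -0.002, 0.083]
force: [-0.2, -0.7, 6.3]
width: 13.5
clock: 16.2
eef_pos: [475.0, 131.8, 197.9]
tool_rot: [-3.14, -0.012, 0.082]
force: [1.1, -0.4, -2.7]
width: 13.1
t 16.2 tcp [475.  131.8 197.9] [-3.14  -0.012  0.082] w 13.1 f [ 1.1 -0.4 -2.7]
travel [13.93 27.45 13.22] angular [-0.1 -0.7  3.9]
```

```bash
python3 -m creep '[{"hand":0.05,"travel":[2,4,0],"angular":[0,-0.3,1]},{"hand":0.05,"travel":[4,8,0],"angular":[0,-0.5,2]},{"hand":0.05,"travel":[6,12,0],"angular":[0,-0.7,3]},{"hand":0.05,"travel":[8.1,16,0],"angular":[0,-0.7,3.9]},{"hand":0.05,"travel":[10.1,20,0],"angular":[0,-0.7,3.9]},{"hand":0.05,"travel":[12.2,24,0],"angular":[0,-0.7,3.9]},{"hand":0.05,"travel":[13.9,27.4,0],"angular":[0,-0.7,3.9]},{"hand":0.05,"travel":[13.9,27.4,0],"angular":[0,-0.7,3.9]},{"hand":0.05,"travel":[13.9,27.4,4],"angular":[0,-0.7,3.9]},{"hand":0.05,"travel":[13.9,27.4,8],"angular":[0,-0.7,3.9]},{"hand":0.05,"travel":[13.9,27.4,11],"angular":[0,-0.7,3.9]},{"hand":0.05,"travel":[13.9,27.4,12.4],"angular":[0,-0.7,3.9]},{"hand":0.05,"travel":[13.9,27.4,12.7],"angular":[0,-0.7,3.9]},{"hand":0.05,"travel":[13.9,27.4,12.8],"angular":[0,-0.7,3.9]},{"hand":0.05,"travel":[13.9,27.4,12.8],"angular":[0,-0.7,3.9]}]'; python3 go.py 638 -130 68 0.015;  python3 - <<'E'
from h import *
f=ctrl.get_image("side")["frame"][:,:,::-1]
cv2.imwrite("pics/s8.png",cv2.resize(f[80:240,190:350],None,fx=3,fy=3))
E
```

```text
clock: 17.7
eef_pos: [638.8, -129.5, 72.8]
tool_rot: [-3.14, -0.002, 0.014]
force: [0.6, 0.0, -2.4]
width: 13.6
t 17.7 tcp [ 638.8 -129.5   72.8] [-3.14e+00 -2.00e-03  1.40e-02] w 13.6 f [ 0.6  0.  -2.4]
travel [-0.08  0.04  0.48] angular [-0.1 -0.1 -0. ]
```

View pics/s8.png

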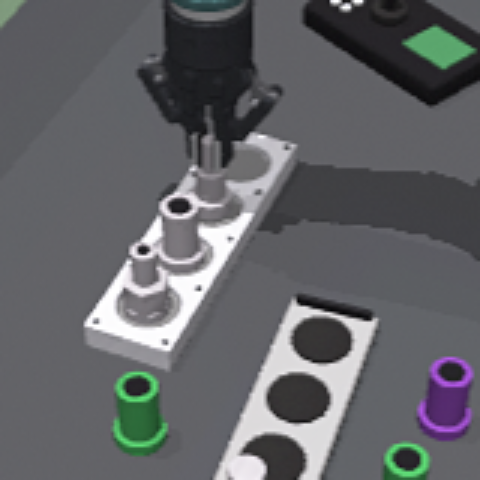

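The spindle hangs upright over the third nest at (215,200). Lowering it to contact.

```bash
python3 -m creep '[{"hand":0.05,"travel":[0,0,0.2],"angular":[0,0,0]},{"hand":0.05,"travel":[0,0,0.4],"angular":[0,0,0]},{"hand":0.05,"travel":[0,0,0.48],"angular":[0,0,0]},{"hand":0.05,"travel":[0,0,0.54],"angular":[0,0,0]},{"hand":0.05,"travel":[0,0,0.56],"angular":[0,0,0]},{"hand":0.05,"travel":[0,0,0.56],"angular":[0,0,0]},{"hand":0.05,"travel":[0,0,0.56],"angular":[0,0,0]}]'; python3 go.py 638 -130 67.5 0.015
```

```text
clock: 18.45
eef_pos: [639.0, -129.6, 68.1]
tool_rot: [-3.141, -0.003, 0.014]
force: [-1.6, 0.1, 5.3]
width: 13.6
t 18.45 tcp [ 639.  -129.6   68.1] [-3.141e+00 -3.000e-03  1.400e-02] w 13.6 f [-1.6  0.1  5.3]
travel [-0.11  0.04  0.06] angular [-0.1 -0.2 -0. ]
```

Contact felt. Releasing and lifting.

```bash
python3 -m creep '[{"hand":0.5,"travel":[0,0,-0.05],"angular":[0,0,0]},{"hand":0.8,"travel":[0,0,-0.05],"angular":[0,0,0]},{"hand":1,"travel":[0,0,-0.05],"angular":[0,0,0]},{"hand":1,"travel":[0,0,-0.05],"angular":[0,0,0]},{"hand":1,"travel":[0,0,-0.05],"angular":[0,0,0]},{"hand":1,"travel":[0,0,-2],"angular":[0,0,0]},{"hand":1,"travel":[0,0,-6],"angular":[0,0,0]},{"hand":1,"travel":[0,0,-10],"angular":[0,0,0]},{"hand":1,"travel":[0,0,-11.5],"angular":[0,0,0]},{"hand":1,"travel":[0,0,-11.5],"angular":[0,0,0]}]'; python3 go.py 461 197.5 65 0.083
```

```text
clock: 19.45
eef_pos: [640.4, -129.9, 185.8]
tool_rot: [-3.142, -0.008, 0.014]
force: [0.9, -0.4, -0.8]
width: 85.4
t 19.45 tcp [ 640.4 -129.9  185.8] [-3.142 -0.008  0.014] w 85.4 f [ 0.9 -0.4 -0.8]
travel [-17.58 -32.99  11.94] angular [ 0.  -0.5 -3.9]
```

```bash
python3 -m creep '[{"hand":1,"travel":[-17.6,-33,0],"angular":[0,-0.5,-3.9]},{"hand":1,"travel":[-17.6,-33,0],"angular":[0,-0.5,-3.9]},{"hand":1,"travel":[-17.6,-33,0],"angular":[0,-0.5,-3.9]},{"hand":1,"travel":[-17.6,-33,0],"angular":[0,-0.5,-3.9]},{"hand":1,"travel":[-17.6,-33,0],"angular":[0,-0.5,-3.9]},{"hand":1,"travel":[-17.6,-33,0],"angular":[0,-0.5,-3.9]},{"hand":1,"travel":[-17.6,-33,0],"angular":[0,-0.5,-3.9]},{"hand":1,"travel":[-17.6,-33,0],"angular":[0,-0.5,-3.9]},{"hand":1,"travel":[-17.6,-33,0],"angular":[0,-0.5,-3.9]},{"hand":1,"travel":[-17.6,-33,0],"angular":[0,-0.5,-3.9]},{"hand":1,"travel":[-17.6,-33,4],"angular":[0,-0.5,-3.9]},{"hand":1,"travel":[-17.6,-33,8],"angular":[0,-0.5,-3.9]},{"hand":1,"travel":[-17.6,-33,11],"angular":[0,-0.5,-3.9]},{"hand":1,"travel":[-17.6,-33,11.9],"angular":[0,-0.5,-3.9]},{"hand":1,"travel":[-17.6,-33,11.9],"angular":[0,-0.5,-3.9]},{"hand":1,"travel":[-17.6,-33,11.9],"angular":[0,-0.5,-3.9]}]'; python3 go.py 461 197.5 65 0.083;  python3 - <<'E'
from h import *
f=ctrl.get_image("side")["frame"][:,:,::-1]
cv2.imwrite("pics/s9.png",cv2.resize(f[100:290,180:370],None,fx=3,fy=3))
E
```

```text
clock: 21.05
eef_pos: [461.6, 197.2, 66.1]
tool_rot: [3.142, -0.0, 0.081]
force: [-0.7, 0.1, -0.1]
width: 85.5
t 21.05 tcp [461.6 197.2  66.1] [ 3.142 -0.     0.081] w 85.5 f [-0.7  0.1 -0.1]
travel [-0.06 -0.03  0.11] angular [ 0.  -0.  -0.1]
```

View pics/s9.png

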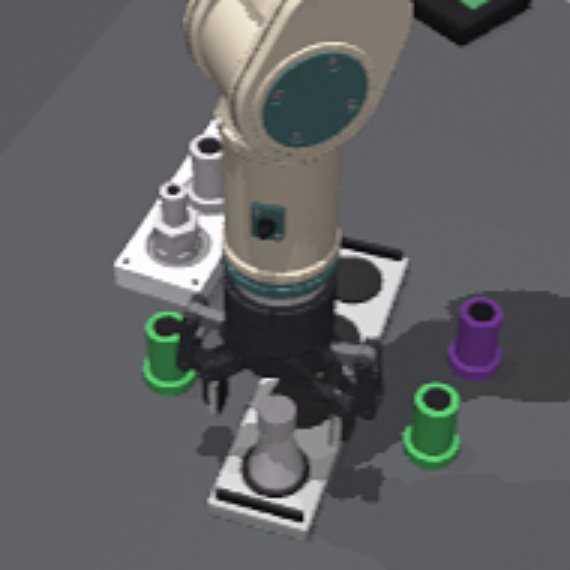

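The jaws straddle the plug's handle at (278,415). Gripping it.

```bash
python3 -m creep '[{"hand":0.15,"travel":[0,0,0],"angular":[0,0,0]},{"hand":0.15,"travel":[0,0,0],"angular":[0,0,0]},{"hand":0.15,"travel":[0,0,0],"angular":[0,0,0]},{"hand":0.15,"travel":[0,0,0],"angular":[0,0,0]},{"hand":0.15,"travel":[0,0,0],"angular":[0,0,0]},{"hand":0.15,"travel":[0,0,0],"angular":[0,0,0]},{"hand":0.15,"travel":[0,0,0],"angular":[0,0,0]},{"hand":0.15,"travel":[0,0,0],"angular":[0,0,0]}]'; python3 -m creep '[{"hand":0.15,"travel":[0,0,-0.5],"angular":[0,0,0]},{"hand":0.15,"travel":[0,0,-1.5],"angular":[0,0,0]},{"hand":0.15,"travel":[0,0,-4],"angular":[0,0,0]},{"hand":0.15,"travel":[0,0,-8],"angular":[0,0,0]},{"hand":0.15,"travel":[0,0,-12],"angular":[0,0,0]},{"hand":0.15,"travel":[0,0,-12],"angular":[0,0,0]}]'; python3 go.py 639 -200 62 0.015;python3 - <<'E'
from h import *
f=ctrl.get_image("side")["frame"][:,:,::-1]
cv2.imwrite("pics/s10.png",cv2.resize(f[60:250,180:370],None,fx=3,fy=3))
E
```

```text
clock: 21.9
eef_pos: [462.2, 197.7, 67.1]
tool_rot: [-3.141, -0.002, 0.081]
force: [-1.0, -0.6, 4.7]
width: 26.6
clock: 22.5
eef_pos: [464.8, 199.4, 192.2]
tool_rot: [-3.137, -0.012, 0.081]
force: [1.2, 0.2, -3.4]
width: 26.0
t 22.5 tcp [464.8 199.4 192.2] [-3.137 -0.012  0.081] w 26.0 f [ 1.2  0.2 -3.4]
travel [13.97 41.27 13.02] angular [-0.3 -0.7  3.8]
```

View pics/s10.png

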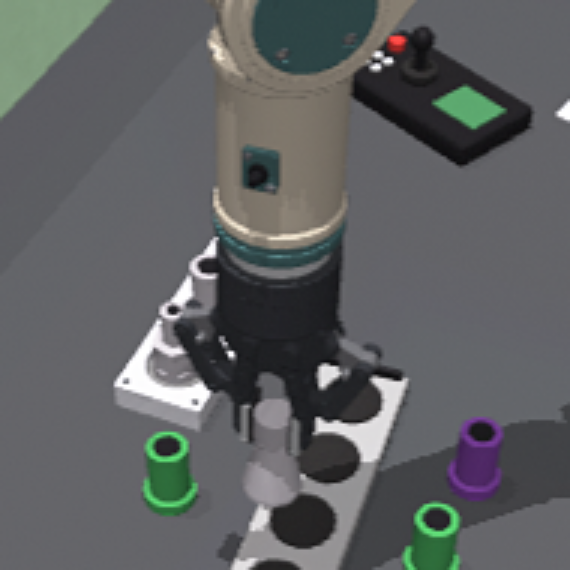

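The plug is held upright at (272,450). Carrying it over to the rightmost nest.

```bash
python3 -m creep '[{"hand":0.15,"travel":[1.3,4,0],"angular":[0,-0.3,1]},{"hand":0.15,"travel":[2.7,8,0],"angular":[0,-0.5,2]},{"hand":0.15,"travel":[4,12,0],"angular":[0,-0.7,3]},{"hand":0.15,"travel":[5.4,16,0],"angular":[-0.2,-0.7,3.8]},{"hand":0.15,"travel":[6.7,20,0],"angular":[-0.2,-0.7,3.8]},{"hand":0.15,"travel":[8.1,24,0],"angular":[-0.2,-0.7,3.8]},{"hand":0.15,"travel":[9.4,28,0],"angular":[-0.2,-0.7,3.8]},{"hand":0.15,"travel":[10.8,32,0],"angular":[-0.2,-0.7,3.8]},{"hand":0.15,"travel":[12.2,36,0],"angular":[-0.2,-0.7,3.8]},{"hand":0.15,"travel":[13.5,40,0],"angular":[-0.2,-0.7,3.8]},{"hand":0.15,"travel":[13.95,41.2,0],"angular":[-0.2,-0.7,3.8]},{"hand":0.15,"travel":[13.95,41.2,0],"angular":[-0.2,-0.7,3.8]},{"hand":0.15,"travel":[13.95,41.2,4],"angular":[-0.2,-0.7,3.8]},{"hand":0.15,"travel":[13.95,41.2,8],"angular":[-0.2,-0.7,3.8]},{"hand":0.15,"travel":[13.95,41.2,11],"angular":[-0.2,-0.7,3.8]},{"hand":0.15,"travel":[13.95,41.2,12.3],"angular":[-0.2,-0.7,3.8]},{"hand":0.15,"travel":[13.95,41.2,12.6],"angular":[-0.2,-0.7,3.8]},{"hand":0.15,"travel":[13.95,41.2,12.6],"angular":[-0.2,-0.7,3.8]}]'; python3 go.py 639 -200 61.5 0.015;python3 - <<'E'
from h import *
f=ctrl.get_image("side")["frame"][:,:,::-1]
cv2.imwrite("pics/s11.png",cv2.resize(f[60:220,190:350],None,fx=3,fy=3))
E
```

```text
clock: 24.35
eef_pos: [637.0, -199.4, 64.0]
tool_rot: [3.141, 0.004, 0.016]
force: [-0.3, -0.1, -2.3]
width: 26.2
t 24.35 tcp [ 637.  -199.4   64. ] [3.141 0.004 0.016] w 26.2 f [-0.3 -0.1 -2.3]
travel [0.2  0.07 0.25] angular [0.  0.2 0.1]
```

View pics/s11.png

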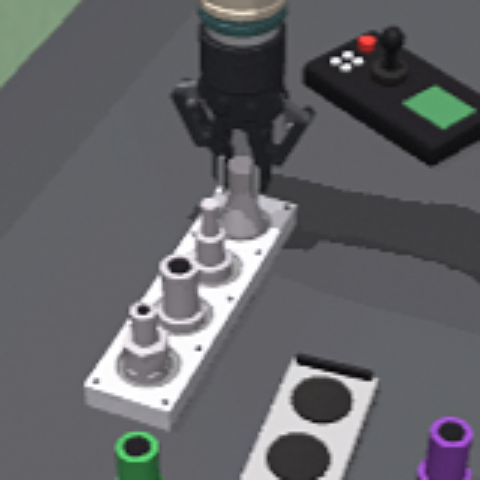

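The taper plug is at the last nest (243,220), clear of the spindle. Lowering it to contact.

```bash
python3 -m creep '[{"hand":0.15,"travel":[0.1,0,0.1],"angular":[0,0.2,0]},{"hand":0.15,"travel":[0.1,0,0.2],"angular":[0,0.2,0]},{"hand":0.15,"travel":[0.1,0,0.25],"angular":[0,0.2,0]},{"hand":0.15,"travel":[0.1,0,0.25],"angular":[0,0.2,0]},{"hand":0.15,"travel":[0.1,0,0.25],"angular":[0,0.2,0]}]'; python3 go.py 639 -200 61 0.015
```

```text
clock: 24.9
eef_pos: [638.4, -199.9, 62.3]
tool_rot: [3.141, -0.0, 0.015]
force: [-0.6, -0.6, -2.1]
width: 26.4
t 24.9 tcp [ 638.4 -199.9   62.3] [ 3.141 -0.     0.015] w 26.4 f [-0.6 -0.6 -2.1]
travel [0.06 0.01 0.13] angular [ 0. -0.  0.]
```

```bash
python3 -m creep '[{"hand":0.15,"travel":[0,0,0.05],"angular":[0,0,0]},{"hand":0.15,"travel":[0,0,0.1],"angular":[0,0,0]},{"hand":0.15,"travel":[0,0,0.13],"angular":[0,0,0]},{"hand":0.15,"travel":[0,0,0.13],"angular":[0,0,0]}]'; python3 go.py 639 -200 61 0.015
```

```text
clock: 25.3
eef_pos: [638.6, -200.0, 62.2]
tool_rot: [3.14, -0.001, 0.015]
force: [-1.9, 0.0, 5.6]
width: 26.5
t 25.3 tcp [ 638.6 -200.    62.2] [ 3.14e+00 -1.00e-03  1.50e-02] w 26.5 f [-1.9  0.   5.6]
travel [0.04 0.   0.12] angular [ 0.1 -0.   0. ]
```

Seated. Releasing, lifting and moving clear of the view.

```bash
python3 -m creep '[{"hand":0.5,"travel":[0,0,-0.05],"angular":[0,0,0]},{"hand":0.8,"travel":[0,0,-0.05],"angular":[0,0,0]},{"hand":1,"travel":[0,0,-0.05],"angular":[0,0,0]},{"hand":1,"travel":[0,0,-0.05],"angular":[0,0,0]},{"hand":1,"travel":[0,0,-0.05],"angular":[0,0,0]},{"hand":1,"travel":[0,0,-2],"angular":[0,0,0]},{"hand":1,"travel":[0,0,-6],"angular":[0,0,0]},{"hand":1,"travel":[0,0,-10],"angular":[0,0,0]},{"hand":1,"travel":[0,0,-14],"angular":[0,0,0]},{"hand":1,"travel":[-5,4,-14],"angular":[0,0,0]},{"hand":1,"travel":[-10,9,-14],"angular":[0,0,0]},{"hand":1,"travel":[-15,14,-14],"angular":[0,0,0]},{"hand":1,"travel":[-20,20,-14],"angular":[0,0,0]},{"hand":1,"travel":[-20,20,-14],"angular":[0,0,0]},{"hand":1,"travel":[-20,20,-14],"angular":[0,0,0]}]'; python3 - <<'E'
from h import *
o=[]
for c,b in (("top",(80,110,440,260)),("side",(190,100,350,220))):
    im=ctrl.get_image(c);f=im["frame"][:,:,::-1]
    if c=="side":cv2.imwrite("pics/s12.png",cv2.resize(f[90:240,190:350],None,fx=4,fy=4))
    else: cv2.imwrite("pics/t12.png",cv2.resize(f[100:260,90:450],None,fx=2.2,fy=2.2))
    for n in("hub","spindle","hexfitting","taperplug","ring"):
        print(c,n,[(np.round(d["at"]).tolist(),round(d["confidence"],2)) for d in ctrl.spot_point(c,n)])
E
```

```text
clock: 26.8
eef_pos: [437.9, -406.4, 202.3]
tool_rot: [3.139, 0.001, 0.011]
force: [0.1, -0.5, -0.7]
width: 85.4
top hub [([640.0, -58.0, 20.0], 0.7), ([361.0, 15.0, -2.0], 0.67), ([585.0, 136.0, -1.0], 0.58), ([365.0, 116.0, -0.0], 0.57)]
top spindle [([636.0, -129.0, 15.0], 0.86)]
top hexfitting [([639.0, 7.0, 19.0], 0.74)]
top taperplug [([637.0, -200.0, 16.0], 0.72)]
top ring [([584.0, 408.0, 4.0], 0.66), ([459.0, 194.0, 18.0], 0.59)]
side hub [([587.0, 132.0, 2.0], 0.97), ([362.0, 114.0, 3.0], 0.94), ([642.0, -59.0, 18.0], 0.86), ([361.0, 15.0, 1.0], 0.74), ([639.0, -123.0, 17.0], 0.27)]
side spindle [([640.0, -126.0, 16.0], 0.56)]
side hexfitting [([636.0, 11.0, 19.0], 0.9)]
side taperplug [([636.0, -202.0, 15.0], 0.69)]
side ring [([585.0, 410.0, 4.0], 0.92)]
```

View pics/s12.png

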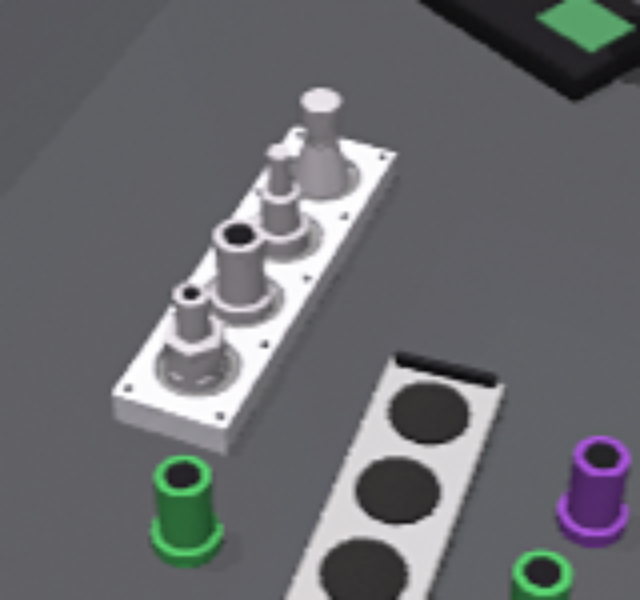

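View pics/t12.png

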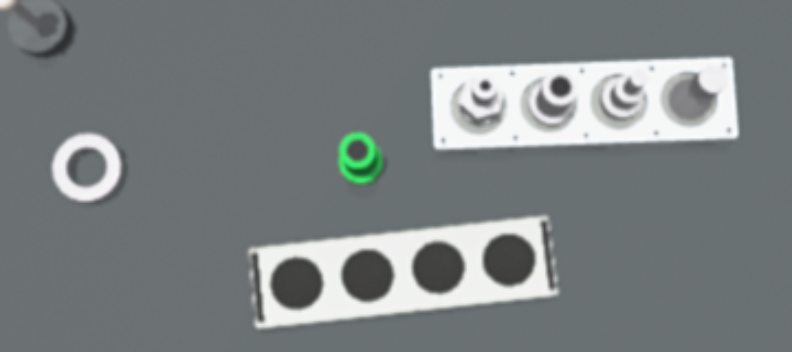

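In order from the left, hex, hub, spindle and taper plug all stand upright and centred in their nests (top crop (480,103) to (695,98)). The rack is empty and the ring is in place at (87,167). Handing in.

```bash
python3 -c "
from cell import ctrl
print(ctrl.finish_job())"
```

```text
the job is handed in; nothing more can be done
None
```

I moved all four parts into the fixture in reverse order and handed the job in at about 27 s of the 93 s allowed; no verdict is reported. From the left, the nests now hold the hex fitting, hub, spindle and taper plug. On the rack the order was taper plug, spindle, hub, hex.

- **Setting down:** I lowered each part until the wrist force showed floor contact (about 4–6 N), then let go.
- **Final pictures:** Both cameras showed every part upright and centred by eye, the rack empty and the gripper open and clear.
- **Final positions:** The detectors put each part within about 7 mm of its nest centre and at floor height. The two cameras disagreed by up to 4 mm; the worst was the spindle, about 3 mm off along the row in the side view.
- **Ring:** It read within about 4 mm of its starting position, which is within detector error.
- **False reports:** The detectors gave a few, such as a "ring" on an empty pad and a low-confidence second "hub" at the spindle. The pictures ruled these out.

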